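# Set out the topping shakers in the serving stand, in reverse order

## Robot

A 6-joint arm with a two-finger parallel gripper is mounted at the origin on a cart in front of the work surface, level with it; the furniture and walls round the work are solid. World frame = base frame: x ahead of the robot, y to its left, z up, the work surface at z = 0. Lengths are in m, angles in degrees, forces in N, time in s.
With the tool pointing down it reaches from about 0.25 to 0.725 m from the base axis. Payload 9.7 kg.
Tool frame: the origin (TCP) lies at the centre of the arm's flange, where the gripper is bolted on; the fingertips stand 173 mm ahead of it and the grasp point (between the pads) lies 155 mm ahead of it; z points along the fingers, y is the line along which they close (so a half turn about z gives the same grasp; the last joint's range is limited). The gripper opens to 85 mm and grips with 20 to 120 N. Pads are 22 mm wide; open, the fingers measure 114 mm over their backs; the gripper's body (76 mm by 85 mm) begins 54 mm behind the grasp point. The pads swing forward as they close: fully open they stand 13 mm farther back than shut.
Start: joints at [68.927, 4.979, 10.078, 95.1, 0, 90], TCP at [0.198, 0.513, 0.405] pointing down, gripper open.
Joint ranges: [-179.16, 179.16], [-48.56, 103.87], [-65.8, 70.77], [-126.05, 130.52], [-82.76, 87.17], [-180, 180]. Speed limits (degrees/s): [127.2, 127.2, 147.25, 180, 180, 180].

## Interface

Orientations are given as [roll, pitch, yaw] about the fixed x, y, z axes, in that order (R = Rz(yaw) Ry(pitch) Rx(roll)).
In Python, from workcell import monitor, camera, get_calibration, bot gives the robot as it stands.
- The arm moves only by the tool carry_out, never from a script. Its argument "targets" is text: rows parted by semicolons, each of 7 numbers parted by spaces: the shift along the tool's x, y, z in units of 0.04 m (1.0 is 0.04 m), then the turn, a rotation vector about the tool's x, y, z in units of 0.1 rad (1.0 is 0.1 rad), then the opening, from -1 (shut) to 1 (fully open), so that 0 is half open. A call has exactly 8 rows; each row shifts and turns the commanded pose from where the row before left it, along the tool's axes as they then stand; what a row does not reach is not made up. A row lasts 1/12 s, in which the tool goes at most 41.7 mm and 7.16 degrees, less where a joint would pass 70% of its speed; a pose out of reach is approached as far as the arm can. A call with a number of a shift or a turn outside -1 to 1 is refused whole. A call with a gripper value outside its range is refused whole. The fingers move at their own pace and stop on an object; "newtons" is the grip in N (left out, the last holds). Time passes only in rows, so rows that do not move let the fingers close, or fill a call up. It gives the time, the measured TCP pose, the force, the opening and the grip force at its end, in the units of the state.
- monitor.get_obs(): the state, without advancing time (a new reading comes with each control period).
- camera(name): name is "side" or "top" or "wrist"; returns the picture (400x640x3 uint8, red, green, blue); there is no depth.
- get_calibration(name): a dict with "fx", "fy", "cx", "cy" (pixels), "D" ([k1, k2, p1, p2, k3] as OpenCV has them; the pictures are not rectified), "view" (4x4, takes a point from world to camera coordinates). Camera axes: x right, y down, z forward; pixel columns grow to the right and rows downward; lengths in m; the calibration is good to about 2 mm. A picture is of the moment at which its call begins: read the wrist's pose just before it. get_calibration takes no time and is no camera call; for the wrist camera it gives the pose at the moment of the call.
- bot.job_done(): hands the job in; it is judged then, once.
The state is a dict: "time": time; "q": joint angles; "qd": joint speeds; "joint_efforts": joint torques, N m; "ee_pos": TCP position; "tcp_rot": TCP orientation; "wrist_force": force on the tool from outside, world axes, zero at the start; "torque": the same for the moment, N m; "opening": finger opening in m; "grasp_force": force on a finger pad.
Only numpy, scipy, OpenCV 4.12 (cv2) and the standard library are available. Lean on these libraries where they do the work, as an engineer would, in place of code of your own. Each camera call takes 0.05 s, during which the arm holds its last target. There are 200 camera calls.

## Task

The four refilled topping shakers stand in their colour-marked docks on the steel tray, in the order that the barista across the counter reads from left to right; guests on our side must read the same order in the wooden serving stand. So move all four into the stand's wells in the reverse of the tray's order as you see it: the tray's leftmost shaker goes to the stand's rightmost well, the next one beside it, and so on. Carry each upright, set it right down into its well without dropping it, and leave all four standing there, released.

Things in the scene. Friction and masses are not known exactly. Their poses are not given: they have to be found in the camera images.
- tray: Refill tray: flat bright-steel tray with a 14 mm lip and a dark wire handle at each end, 112 mm deep (x) by 322 mm long (y; 362 over the handles), fixed. Origin at the centre of its underside, z up; at zero yaw its x points away from the robot and its y to the robot's left, and it is never turned more than 0.2 rad from that. It carries the four colour-marked docks side by side, 74 mm apart, at y = +111, +37, -37 and -111 mm, x = 0, in an order that changes.
- stand: Serving stand: brown wooden block with brass-ringed wells and end grips, 104 mm deep (x) by 312 mm long (y; 346 over the grips), top 33 mm above the counter, fixed. Origin at the centre of its underside, axes as for the tray, turned at most 0.2 rad. Its four round wells are 62 mm wide, 18 mm deep (floor 15 mm above the origin), at y = +111, +37, -37 and -111 mm, x = 0, empty at the start. Left or right of the tray.
- shaker_red: Table shaker with a band round its glass, a rubber foot and a disc on its grey cap, all red; loose, 75 to 155 g, 91 mm tall; the glass is about 44 mm across (band 46 mm to look at; grip 44 mm) up to 70 mm above its foot, the cap above it 34 mm. Origin on its axis, 1 mm above the underside of the foot, z up the axis; it is round and its yaw means nothing. At the start it stands in the dock of its own colour.
- shaker_yellow: Table shaker with a band round its glass, a rubber foot and a disc on its grey cap, all yellow; loose, 75 to 155 g, 91 mm tall; the glass is about 44 mm across (band 46 mm to look at; grip 44 mm) up to 70 mm above its foot, the cap above it 34 mm. Origin on its axis, 1 mm above the underside of the foot, z up the axis; it is round and its yaw means nothing. At the start it stands in the dock of its own colour.
- shaker_green: Table shaker with a band round its glass, a rubber foot and a disc on its grey cap, all green; loose, 75 to 155 g, 91 mm tall; the glass is about 44 mm across (band 46 mm to look at; grip 44 mm) up to 70 mm above its foot, the cap above it 34 mm. Origin on its axis, 1 mm above the underside of the foot, z up the axis; it is round and its yaw means nothing. At the start it stands in the dock of its own colour.
- shaker_blue: Table shaker with a band round its glass, a rubber foot and a disc on its grey cap, all blue; loose, 75 to 155 g, 91 mm tall; the glass is about 44 mm across (band 46 mm to look at; grip 44 mm) up to 70 mm above its foot, the cap above it 34 mm. Origin on its axis, 1 mm above the underside of the foot, z up the axis; it is round and its yaw means nothing. At the start it stands in the dock of its own colour.
- dock_red: The red dock: white plastic block with a red rubber ring and floor in its well and red tabs front and back, 90 mm (x) by 70 mm (y) by 20 mm high, with one round well 62 mm wide and 16 mm deep (floor 4 mm above the origin); fixed on the tray, so it still marks its shaker's old place when that is gone. Origin at the centre of its underside (8 mm above the tray's origin), axes parallel to the tray's.
- dock_yellow: The yellow dock: white plastic block with a yellow rubber ring and floor in its well and yellow tabs front and back, 90 mm (x) by 70 mm (y) by 20 mm high, with one round well 62 mm wide and 16 mm deep (floor 4 mm above the origin); fixed on the tray, so it still marks its shaker's old place when that is gone. Origin at the centre of its underside (8 mm above the tray's origin), axes parallel to the tray's.
- dock_green: The green dock: white plastic block with a green rubber ring and floor in its well and green tabs front and back, 90 mm (x) by 70 mm (y) by 20 mm high, with one round well 62 mm wide and 16 mm deep (floor 4 mm above the origin); fixed on the tray, so it still marks its shaker's old place when that is gone. Origin at the centre of its underside (8 mm above the tray's origin), axes parallel to the tray's.
- dock_blue: The blue dock: white plastic block with a blue rubber ring and floor in its well and blue tabs front and back, 90 mm (x) by 70 mm (y) by 20 mm high, with one round well 62 mm wide and 16 mm deep (floor 4 mm above the origin); fixed on the tray, so it still marks its shaker's old place when that is gone. Origin at the centre of its underside (8 mm above the tray's origin), axes parallel to the tray's.

How it is judged:
By the outcome, as a careful person would: the job done as asked, in the order asked, and still so for the second after the job is handed in, with the robot touching nothing.
It also fails if it takes over 128 s, if anything falls off the work surface, if the arm or the gripper's body presses on something with over 40 N, if the wrist force passes 120 N, or if a joint passes its speed limit or range.

## Working session

There is one attempt and no reset: what is moved stays moved. The work goes in short steps, Python scripts to look and compute and a tool call to move; the robot and the scene stay as the last step left them, time stands still between calls to the robot, and variables do not carry over. Pictures are saved under pics/ and viewed, at most 15 in all, crops included, and the job is handed in when it is done.

Besides the shell and the picture viewer there is one more tool, called after "Request:" as name(argument=value, ...) on one line, values as JSON. carry_out: Moves the arm, as the interface text tells. Shifts and turns lie within -1 to 1; 1 stands for 0.04 m of shift or 0.1 rad of turn. Its arguments: {"type":"object","properties":{"targets":{"type":"string"},"newtons":{"type":"number"}},"required":["targets"]}

```bash
mkdir -p pics; ls; python3 - <<'E'
from workcell import monitor,camera,get_calibration
import cv2
o=monitor.get_obs()
print(o)
for n in("top","side"):
    c=get_calibration(n);print(n,c)
    cv2.imwrite(f"pics/{n}0.png",camera(n)[:,:,::-1])
E
```

```text
pics
{'time': 0.0, 'q': array([ 6.89262994e+01,  5.00923194e+00,  1.00346048e+01,  9.51002889e+01,
       -1.30227287e-04,  8.99999321e+01]), 'qd': array([-0.03548045,  0.02175468,  0.00217596,  0.10874057, -0.03871679,
        0.00294202]), 'joint_efforts': array([ 6.71043108e-04, -5.20396471e+01,  4.64799392e+01,  1.63347612e-02,
       -2.84100730e-05, -7.97140487e-07]), 'ee_pos': array([0.1977595 , 0.51320627, 0.4040022 ]), 'tcp_rot': array([-1.79925084e+02,  1.30138392e-04,  1.58926367e+02]), 'wrist_force': array([ 0.36404794,  0.31301388, -0.01922841]), 'torque': array([0.05436983, 0.01002243, 0.01323984]), 'grasp_force': 0.0, 'opening': 0.08548454999575776}
top {'fx': 471.9728053380989, 'fy': 471.9728053380989, 'cx': 318.604732555504, 'cy': 190.45661053452895, 'D': array([-0.14159336,  0.        ,  0.        ,  0.        ,  0.        ]), 'view': array([[ 0.017949  , -0.99922594,  0.03500504, -0.03024616],
       [-0.99045163, -0.02255586, -0.13600294,  0.50268776],
       [ 0.13668724, -0.03222969, -0.99008982,  1.17430191],
       [ 0.        ,  0.        ,  0.        ,  1.        ]])}
side {'fx': 457.75408254232093, 'fy': 457.75408254232093, 'cx': 321.92293174939516, 'cy': 190.96904463799322, 'D': array([-0.10094279,  0.        ,  0.        ,  0.        ,  0.        ]), 'view': array([[ 0.83906858, -0.54375597, -0.0171279 , -0.42641499],
       [-0.35480172, -0.52308437, -0.77491837,  0.21416144],
       [ 0.41240715,  0.65628667, -0.63182921,  0.9278377 ],
       [ 0.        ,  0.        ,  0.        ,  1.        ]])}
```

View pics/top0.png

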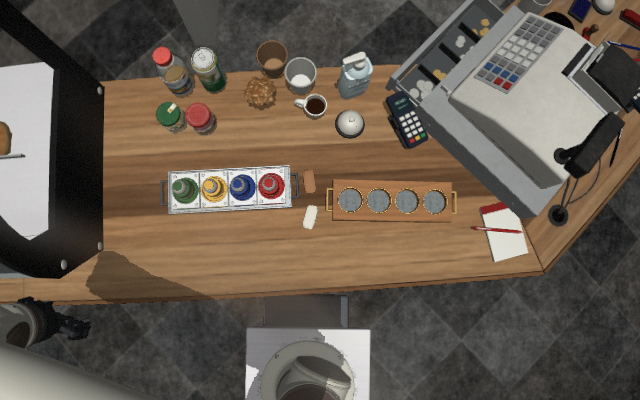

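View pics/side0.png

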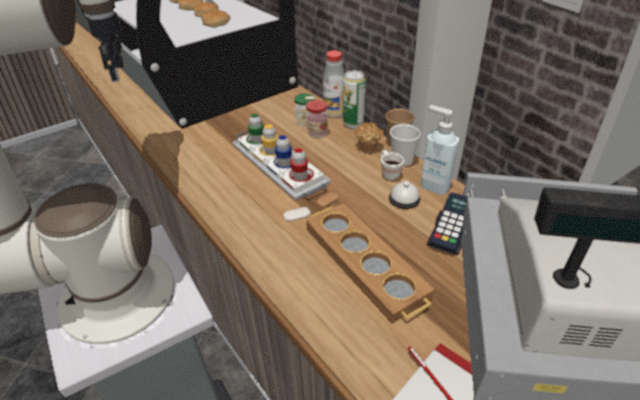

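The top view shows the tray on the left with green (184,189), yellow (212,187), blue (243,186) and red (271,184), left to right. The stand wells are at about (350,201), (378,201), (406,201) and (434,202). So green goes to well 4 (rightmost), yellow to 3, blue to 2 and red to 1.

```bash
cat > h.py <<'E'
import numpy as np,cv2
from workcell import monitor,camera,get_calibration
from scipy.spatial.transform import Rotation as R
def ray(c,px,z):
    K=np.array([[c['fx'],0,c['cx']],[0,c['fy'],c['cy']],[0,0,1]])
    p=cv2.undistortPoints(np.array(px,float).reshape(-1,1,2),K,np.array(c['D'])).reshape(-1,2)
    V=np.array(c['view']);C=-V[:3,:3].T@V[:3,3]
    d=np.c_[p,np.ones(len(p))]@V[:3,:3]
    return C+d*((z-C[2])/d[:,2])[:,None]
def blobs(m,lo,hi=1e9):
    n,l,s,c=cv2.connectedComponentsWithStats(m.astype(np.uint8))
    return [(c[i].round(1),s[i]) for i in range(1,n) if lo<=s[i][4]<=hi]
def line(P):  # centre and yaw of a row, left to right
    d=P[0]-P[-1]; return P.mean(0).round(4),np.degrees(np.arctan2(-d[0],d[1])).round(2),np.linalg.norm(np.diff(P,axis=0),axis=1).round(4)
def go(x,y,z,yaw):
    "tool-axis shift (units) and turn to a pose pointing down; measured start"
    o=monitor.get_obs();r=R.from_euler('xyz',o['tcp_rot'],degrees=True);t=R.from_euler('xyz',[180,0,yaw],degrees=True)
    return (r.inv().apply(np.array([x,y,z])-o['ee_pos'])/.04).round(2),((r.inv()*t).as_rotvec()/.1).round(2)
E
python3 - <<'E'
from h import *
im=cv2.imread('pics/top0.png');c=get_calibration('top')
hsv=cv2.cvtColor(im,cv2.COLOR_BGR2HSV)
H,S,V=cv2.split(hsv)
# wells: low saturation inside the stand
m=np.zeros(H.shape,bool);m[180:222,332:454]=(S<75)[180:222,332:454]
b=sorted(blobs(m,200),key=lambda t:t[0][0])
for q in b:print('well',q)
P=ray(c,[q[0] for q in b],.033);print(P.round(4));print(line(P))
# fit circle bounding: tray outline
for n,(lo,hi) in dict(g=(45,85),y=(18,32),b=(105,130),r=(170,181)).items():
    mm=np.zeros(H.shape,bool);mm[165:215,165:295]=((H>=lo)&(H<=hi)&(S>110)&(V>40))[165:215,165:295]
    for q in blobs(mm,8):print(n,q[0],q[1])
cv2.imwrite('pics/crop0.png',cv2.resize(im[155:230,155:465],(800,194),interpolation=cv2.INTER_CUBIC))
E
```

```text
well (array([349.5, 199.9]), array([338, 189,  23,  23, 398], dtype=int32))
well (array([377.8, 200.5]), array([367, 190,  22,  22, 387], dtype=int32))
well (array([406. , 201.2]), array([396, 191,  21,  22, 380], dtype=int32))
well (array([433.7, 201.7]), array([424, 191,  21,  22, 364], dtype=int32))
[[ 0.4808 -0.0998  0.033 ]
 [ 0.4808 -0.1731  0.033 ]
 [ 0.4806 -0.2468  0.033 ]
 [ 0.4808 -0.3202  0.033 ]]
(array([ 0.4807, -0.21  ,  0.033 ]), np.float64(-0.01), array([0.0732, 0.0737, 0.0734]))
y [214.1 189.2] [201 176  27  26 428]
b [244.7 188.5] [230 175  25  25 308]
b [236.8 183.3] [233 179   9   9  55]
```

View pics/crop0.png

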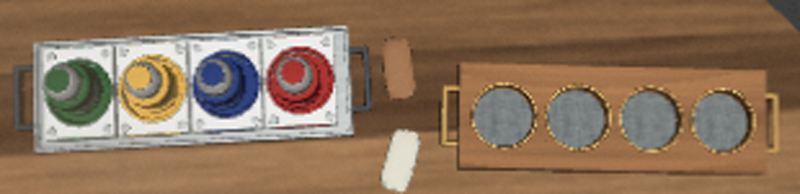

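The crop shows discs of green (62,80), yellow (140,80), blue (212,75) and red (293,72). The tray is turned slightly anticlockwise, and the stand wells are clear.

```bash
python3 - <<'E'
from h import *
c=get_calibration('top')
px=np.array([[62,80],[140,78],[212,75],[293,72]])/2.58+[155,155]-.3
P=ray(c,px,.103);print(P.round(4),line(P))
# tray outer edge corners at lip height ~.014 (crop)
T=ray(c,np.array([[34,46],[350,30],[353,136],[36,153]])/2.58+[155,155],.014);print(T.round(4),T.mean(0))
print(ray(c,[[349.5,199.9],[377.8,200.5],[406,201.2],[433.7,201.7]],.024).round(4))
w=get_calibration('wrist');print(w['fx'],w['D'],np.round(w['view'],3))
print(go(.40,.22,.36,93))
E
```

```text
[[0.4977 0.3218 0.103 ]
 [0.5012 0.2478 0.103 ]
 [0.5056 0.1801 0.103 ]
 [0.5102 0.1042 0.103 ]] (array([0.5037, 0.2135, 0.103 ]), np.float64(3.28), array([0.0741, 0.0678, 0.076 ]))
[[0.5439 0.3759 0.014 ]
 [0.5675 0.0537 0.014 ]
 [0.4594 0.0479 0.014 ]
 [0.4347 0.3672 0.014 ]] [0.50134902 0.21119425 0.014     ]
[[ 0.4819 -0.1007  0.024 ]
 [ 0.4819 -0.1745  0.024 ]
 [ 0.4816 -0.2488  0.024 ]
 [ 0.4818 -0.3228  0.024 ]]
286.8866150825121 [-0.04880064  0.          0.          0.          0.        ] [[ 0.359  0.933 -0.002 -0.55 ]
 [ 0.886 -0.34   0.317 -0.043]
 [ 0.295 -0.115 -0.949  0.381]
 [ 0.     0.     0.     1.   ]]
(array([-7.35, -5.02,  1.11]), array([-1.000e-02,  1.000e-02,  1.151e+01]))
```

Request:
carry_out(targets="-0.6 -0.35 0 0 0 0 1;-0.8 -0.45 0 0 0 0 1;-0.8 -0.45 0 0 0 0 1;-0.8 -0.45 0 0 0 0 1;-0.8 -0.45 0 0 0 0 1;-0.8 -0.45 0 0 0 0 1;-0.8 -0.45 0 0 0 0 1;-0.8 -0.45 0 0 0 0 1", newtons=40)

```text
time: 0.77
ee_pos: [0.3795, 0.2918, 0.4045]
tcp_rot: [-180.0, -0.0, 158.9]
wrist_force: [0.9, 0.4, -0.7]
opening: 0.0855
grasp_force: 0.0
```

Request:
carry_out(targets="-0.8 -0.45 0 0 0 0 1;-0.8 -0.45 0 0 0 0 1;-0.4 -0.2 0 0 0 0 1;0 0 0 0 0 1 1;0 0 0 0 0 1 1;0 0 0 0 0 1 1;0 0 0 0 0 1 1;0 0 0 0 0 1 1")

```text
time: 1.43
ee_pos: [0.4377, 0.2234, 0.4043]
tcp_rot: [-180.0, -0.0, 130.0]
wrist_force: [0.3, 0.3, 0.9]
opening: 0.0856
grasp_force: 0.0
```

Request:
carry_out(targets="0 0 0 0 0 1 1;0 0 0 0 0 1 1;0 0 0 0 0 1 1;0 0 0 0 0 1 1;0 0 0 0 0 1 1;0 0 0 0 0 1 1;0 0 0 0 0 0.5 1;0 0 0 0 0 0 1")

```text
time: 2.1
ee_pos: [0.4376, 0.2236, 0.4043]
tcp_rot: [-180.0, 0.0, 92.9]
wrist_force: [0.5, -0.1, -1.0]
opening: 0.0853
grasp_force: 0.0
```

```bash
python3 - <<'E'
from h import *
o=monitor.get_obs();print(o['ee_pos'],o['tcp_rot'],o['time'])
import pickle
c=get_calibration('wrist');im=camera('wrist')[:,:,::-1];pickle.dump(c,open('w1.pkl','wb'))
cv2.imwrite('pics/w1.png',im)
E
```

```text
[0.43763565 0.22358312 0.40434379] [-1.79963722e+02  1.45135844e-02  9.29069900e+01] 2.1
```

View pics/w1.png

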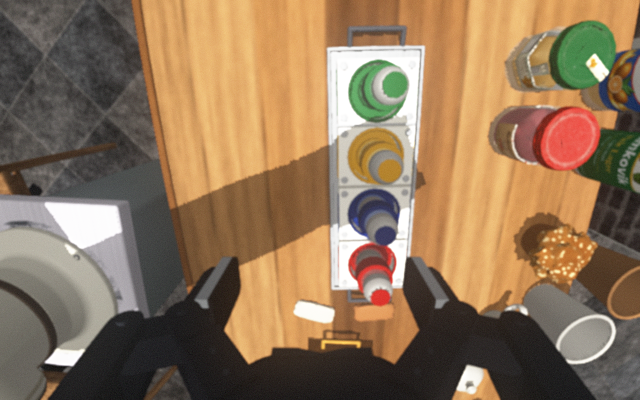

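The wrist view shows the disc centres at about green (394,84), yellow (385,169), blue (383,233) and red (380,297). All four stand upright in their docks.

```bash
python3 - <<'E'
from h import *
import pickle
c=pickle.load(open('w1.pkl','rb'))
P=ray(c,[[394,84],[385,170],[383,233],[380,297]],.103);print(P.round(4),line(P))
im=cv2.imread('pics/w1.png');H,S,V=cv2.split(cv2.cvtColor(im,cv2.COLOR_BGR2HSV))
m=((V>120)&(S<60)).astype(np.uint8);m[:,:325]=0;m[:,428:]=0;m[:40]=0;m[296:]=0
m=cv2.morphologyEx(m,cv2.MORPH_CLOSE,np.ones((9,9)))
k=max(cv2.findContours(m,0,2)[0],key=cv2.contourArea)
h=cv2.approxPolyDP(cv2.convexHull(k),6,True).reshape(-1,2);T=ray(c,h,.014);print(h.tolist(),T.round(4),T.mean(0))
E
```

```text
[[0.4977 0.3275 0.103 ]
 [0.4987 0.2499 0.103 ]
 [0.5047 0.1838 0.103 ]
 [0.5111 0.1048 0.103 ]] (array([0.503 , 0.2165, 0.103 ]), np.float64(3.46), array([0.0776, 0.0664, 0.0793]))
[[404, 40], [424, 46], [410, 256], [402, 287], [391, 294], [348, 295], [331, 288], [327, 48]] [[0.5242 0.3827 0.014 ]
 [0.5479 0.378  0.014 ]
 [0.5707 0.1104 0.014 ]
 [0.5669 0.0582 0.014 ]
 [0.5522 0.0452 0.014 ]
 [0.488  0.0406 0.014 ]
 [0.4619 0.0516 0.014 ]
 [0.4376 0.3692 0.014 ]] [0.51867755 0.17948456 0.014     ]
```

Request:
carry_out(targets="0 0 0 0 0 0.5 1;-0.75 0.46 0 0 0 0 1;-0.75 0.46 0 0 0 0 1;-0.75 0.46 0 0 0 0 1;-0.73 0.44 0 0 0 0 1;0 0 0.8 0 0 0 1;0 0 0.8 0 0 0 1;0 0 0.5 0 0 0 1")

```text
time: 2.82
ee_pos: [0.5108, 0.1037, 0.3176]
tcp_rot: [-179.9, 0.0, 90.2]
wrist_force: [0.1, -0.2, -0.5]
opening: 0.0856
grasp_force: 0.0
```

```bash
python3 - <<'E'
from h import *
o=monitor.get_obs();print(o['ee_pos'],o['tcp_rot'],o['time'])
c=get_calibration('wrist');im=camera('wrist')[:,:,::-1]
cv2.imwrite('pics/w2.png',im);print(go(.5105,.1045,.217,90))
V=c['view'];p=V@[.5105,.1045,.103,1];print(c['fx']*p[:2]/p[2]+[c['cx'],c['cy']])
E
```

```text
[0.51075384 0.10370266 0.31760114] [-1.79857889e+02  2.72263619e-02  9.02209740e+01] 2.8167
(array([0.02, 0.03, 2.43]), array([-0.07,  0.01,  0.04]))
[320.17458614 227.56178137]
```

View pics/w2.png

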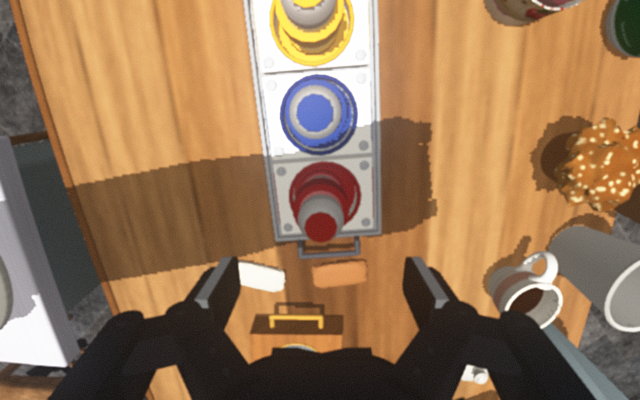

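The red disc appears at (320,226), against a predicted (320,228), so the tool is aligned. I'll descend and grip.

Request:
carry_out(targets="0 0 0.7 0 0 0 1;0 0 0.7 0 0 0 1;0 0 0.6 0 0 0 1;0 0 0.4 0 0 0 1;0 0 0 0 0 0 1;0 0 0 0 0 0 -1;0 0 0 0 0 0 -1;0 0 0 0 0 0 -1", newtons=40)

```text
time: 3.53
ee_pos: [0.5114, 0.1048, 0.2266]
tcp_rot: [179.9, -0.0, 90.2]
wrist_force: [-0.2, 0.1, -1.1]
opening: 0.0518
grasp_force: 0.0
```

Request:
carry_out(targets="0 0 0 0 0 0 -1;0 0 0 0 0 0 -1;0 0 0 0 0 0 -1;0 0 0 0 0 0 -1;0 0 -0.1 0 0 0 -1;0 0 -0.3 0 0 0 -1;0 0 -0.4 0 0 0 -1;0 0 -0.4 0 0 0 -1")

```text
time: 4.2
ee_pos: [0.5107, 0.1046, 0.274]
tcp_rot: [-180.0, 0.0, 90.2]
wrist_force: [0.8, 0.4, -1.2]
opening: 0.0359
grasp_force: 39.7
```

```bash
python3 - <<'E'
from h import *
o=monitor.get_obs();print(o['ee_pos'],o['opening'],o['wrist_force'])
a=camera('wrist')[:,:,::-1];b=camera('side')[:,:,::-1]
cv2.imwrite('pics/a3.png',np.hstack([a[100:400,120:520],cv2.resize(b[90:240,210:410],(400,300))]))
E
```

```text
[0.51067781 0.10456642 0.27402092] 0.03592502808567267 [ 0.77222557  0.36718621 -1.1883806 ]
```

View pics/a3.png

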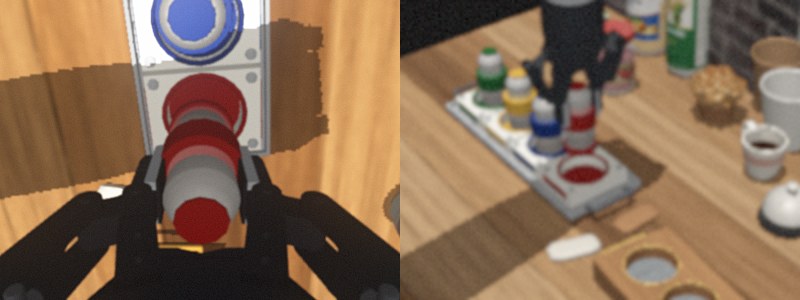

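```bash
python3 - <<'E'
from h import *
P=[]
for n,p in(('wrist',(322,320)),('side',(298,135))):
    c=get_calibration(n)
    for z in(.13,.14,.15,.16,.17): print(n,z,ray(c,[p],z).round(4))
V=get_calibration('wrist')
for z in (.09,.15):
  p=V['view']@[.5107,.1046,z,1]; print(V['fx']*p[:2]/p[2]+[V['cx'],V['cy']])
s=camera('side')[:,:,::-1];cv2.imwrite('pics/s4.png',cv2.resize(s[80:200,230:350],(600,600),interpolation=cv2.INTER_CUBIC))
E
```

```text
wrist 0.13 [[0.5136 0.0853 0.13  ]]
wrist 0.14 [[0.5135 0.094  0.14  ]]
wrist 0.15 [[0.5134 0.1027 0.15  ]]
wrist 0.16 [[0.5133 0.1113 0.16  ]]
wrist 0.17 [[0.5132 0.12   0.17  ]]
side 0.13 [[0.5237 0.1302 0.13  ]]
side 0.14 [[0.516  0.1163 0.14  ]]
side 0.15 [[0.5083 0.1023 0.15  ]]
side 0.16 [[0.5006 0.0883 0.16  ]]
side 0.17 [[0.4929 0.0744 0.17  ]]
[316.7915389  248.15138019]
[315.40520516 317.096947  ]
```

View pics/s4.png

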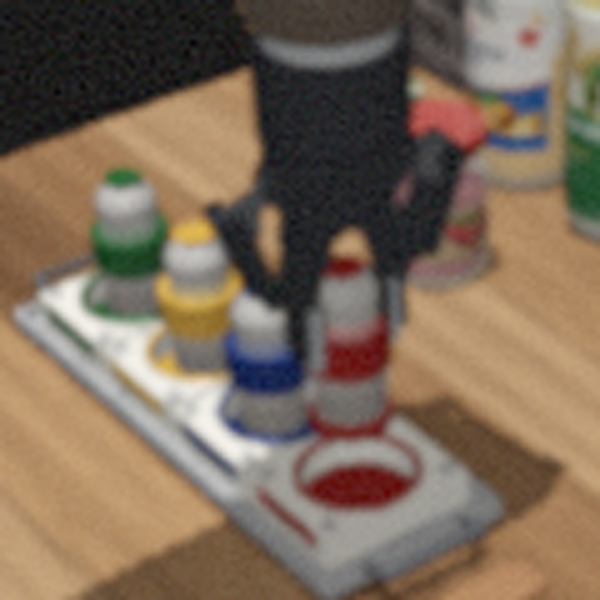

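The red shaker is held upright with its top at z≈0.150. The grip is high: the 36 mm opening is near the cap. I'll set it back and regrip lower.

Request:
carry_out(targets="0 0 0.4 0 0 0 -1;0 0 0.4 0 0 0 -1;0 0 0.25 0 0 0 -1;0 0 0.15 0 0 0 -1;0 0 0 0 0 0 -1;0 0 0 0 0 0 -1;0 0 0 0 0 0 0.6;0 0 0 0 0 0 0.6")

```text
time: 5.02
ee_pos: [0.5108, 0.1046, 0.2245]
tcp_rot: [-180.0, 0.0, 90.2]
wrist_force: [0.9, 0.7, -0.2]
opening: 0.0591
grasp_force: 0.0
```

Request:
carry_out(targets="0 0 0 0 0 0 1;0 0 0 0 0 0 1;0 0 0.15 0 0 0 1;0 0 0.18 0 0 0 1;0 0 0 0 0 0 1;0 0 0 0 0 0 -1;0 0 0 0 0 0 -1;0 0 0 0 0 0 -1")

```text
time: 5.68
ee_pos: [0.5109, 0.1046, 0.2116]
tcp_rot: [180.0, 0.0, 90.2]
wrist_force: [-0.5, -0.0, -1.0]
opening: 0.0517
grasp_force: 0.0
```

Request:
carry_out(targets="0 0 0 0 0 0 -1;0 0 0 0 0 0 -1;0 0 0 0 0 0 -1;0 0 0 0 0 0 -1;0 0 0 0 0 0 -1;0 0 0 0 0 0 -1;0 0 0 0 0 0 -1;0 0 0 0 0 0 -1")

```text
time: 6.35
ee_pos: [0.511, 0.1046, 0.2121]
tcp_rot: [179.9, -0.0, 90.2]
wrist_force: [-2.3, -0.2, 6.3]
opening: 0.0397
grasp_force: 40.7
```

Request:
carry_out(targets="0 0 -0.2 0 0 0 -1;0 0 -0.4 0 0 0 -1;0 0 -0.5 0 0 0 -1;0 0 -0.4 0 0 0 -1;-0.2 0 -0.2 0 0 0 -1;-0.4 -0.05 0 0 0 0 -1;-0.6 -0.1 0 0 0 0 -1;-0.7 -0.1 0 0 0 0 -1")

```text
time: 7.02
ee_pos: [0.5008, 0.028, 0.2793]
tcp_rot: [-180.0, -0.0, 90.3]
wrist_force: [0.9, -0.5, -1.2]
opening: 0.0401
grasp_force: 40.4
```

Request:
carry_out(targets="-0.7 -0.1 0 0 0 0 -1;-0.7 -0.1 0 0 0 0 -1;-0.7 -0.1 0 0 0 0 -1;-0.6 -0.1 0 0 0 0 -1;-0.4 -0.09 0 0 0 0 -1;-0.12 0 0 0 0 0 -1;0 0 0 0 0 0 -1;0 0 0 0 0 0 -1")

```text
time: 7.68
ee_pos: [0.4818, -0.1003, 0.2793]
tcp_rot: [-180.0, -0.0, 90.1]
wrist_force: [-0.3, -0.0, -0.2]
opening: 0.0398
grasp_force: 40.4
```

```bash
python3 - <<'E'
from h import *
o=monitor.get_obs();print(o['ee_pos'],o['tcp_rot'],o['opening'],o['grasp_force'])
a=camera('wrist')[:,:,::-1];b=camera('side')[:,:,::-1]
cv2.imwrite('pics/a5.png',np.hstack([a[100:400,120:520],cv2.resize(b[110:310,230:497],(400,300))]))
E
```

```text
[ 0.48178271 -0.10028759  0.27929102] [-1.79981125e+02 -1.69304658e-02  9.01373854e+01] 0.03979254560889245 40.447691335575655
```

View pics/a5.png

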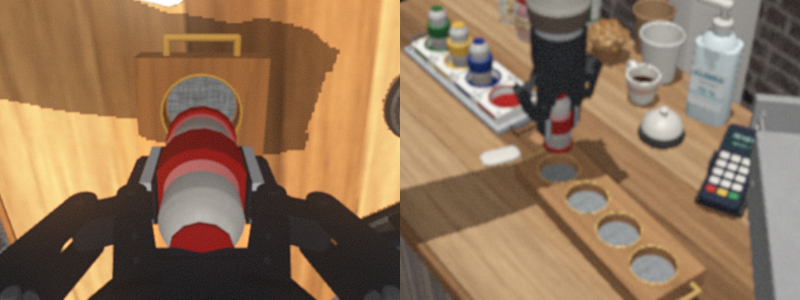

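```bash
python3 - <<'E'
from h import *
c=get_calibration('wrist')
print(ray(c,[[280,205],[366,205],[322,173],[322,179]],.033).round(4))
E
```

```text
[[ 0.45   -0.0931  0.033 ]
 [ 0.5186 -0.0928  0.033 ]
 [ 0.4834 -0.067   0.033 ]
 [ 0.4834 -0.0717  0.033 ]]
```

Request:
carry_out(targets="0 0 0.2 0 0 0 -1;0 0 0.35 0 0 0 -1;0 0 0.35 0 0 0 -1;0 0 0.2 0 0 0 -1;0 0 0.1 0 0 0 -1;0 0 0 0 0 0 -1;0 0 0 0 0 0 -1;0 0 0 0 0 0 -1")

```text
time: 8.45
ee_pos: [0.4821, -0.1002, 0.2322]
tcp_rot: [179.9, 0.0, 90.2]
wrist_force: [-0.4, 0.2, -1.5]
opening: 0.0397
grasp_force: 40.4
```

Request:
carry_out(targets="0 0.05 0.1 0 0 0 -1;0 0 0.15 0 0 0 -1;0 0 0.1 0 0 0 -1;0 0 0.05 0 0 0 -1;0 0 0 0 0 0 -1;0 0 0 0 0 0 -1;0 0 0 0 0 0 -1;0 0 0 0 0 0 -1")

```text
time: 9.12
ee_pos: [0.4838, -0.1003, 0.2154]
tcp_rot: [-180.0, -0.0, 90.2]
wrist_force: [1.0, -0.1, -0.5]
opening: 0.0402
grasp_force: 40.5
```

Request:
carry_out(targets="0 0 0.03 0 0 0 -1;0 0 0.02 0 0 0 -1;0 0 0 0 0 0 -1;0 0 0 0 0 0 -1;0 0 0 0 0 0 0.3;0 0 0 0 0 0 0.6;0 0 0 0 0 0 1;0 0 0 0 0 0 1")

```text
time: 9.78
ee_pos: [0.4838, -0.1003, 0.2133]
tcp_rot: [-180.0, -0.0, 90.2]
wrist_force: [-0.6, -0.4, 0.9]
opening: 0.0844
grasp_force: 0.0
```

Request:
carry_out(targets="0 0 0 0 0 0 1;0 0 0 0 0 0 1;0 0 -0.3 0 0 0 1;0 0 -0.6 0 0 0 1;0 0 -0.8 0 0 0 1;0 0 -0.8 0 0 0 1;0.3 0.1 -0.3 0 0 0 1;0.8 0.1 0 0 0 0 1")

```text
time: 10.45
ee_pos: [0.4923, -0.0578, 0.3303]
tcp_rot: [179.6, 0.1, 90.0]
wrist_force: [1.2, 0.3, -0.1]
opening: 0.0857
grasp_force: 0.0
```

Request:
carry_out(targets="0.8 0.05 0 0 0 0 1;0.8 0.05 0 0 0 0 1;0.8 0.05 0 0 0 0 1;0.8 0.05 0 0 0 0 1;0.8 0.05 0 0 0 0 1;0.8 0.05 0 0 0 0 1;0.8 0.03 0 0 0 0 1;0.35 0 0 0 0 0 1")

```text
time: 11.12
ee_pos: [0.504, 0.1848, 0.3262]
tcp_rot: [180.0, -0.1, 90.3]
wrist_force: [0.1, -0.5, 1.0]
opening: 0.0853
grasp_force: 0.0
```

```bash
python3 - <<'E'
from h import *
c=get_calibration('wrist');im=camera('wrist')[:,:,::-1];o=monitor.get_obs();print(o['ee_pos'])
cv2.imwrite('pics/w6.png',im)
H,S,V=cv2.split(cv2.cvtColor(im,cv2.COLOR_BGR2HSV))
for n,(lo,hi) in dict(g=(50,80),y=(20,30),b=(108,130)).items():
    m=(H>=lo)&(H<=hi)&(S>130)&(V>60);m[:,:200]=0;m[:,440:]=0;m[260:]=0
    for q in blobs(m,60): print(n,q[0],q[1],ray(c,[q[0]],.103).round(4))
print(go(.505,.182,.212,90))
for X in ([.505,.182,.103,1],[.5,.249,.103,1]):
  p=c['view']@X; print(c['fx']*p[:2]/p[2]+[c['cx'],c['cy']])
t=camera('top')[:,:,::-1];cv2.imwrite('pics/m6.png',np.vstack([im[:300,150:550],cv2.resize(t[155:230,330:430],(400,300))]))
E
```

```text
[0.50395169 0.18540773 0.32602788]
y [317.  112.1] [ 282   86   74   73 1717] [[0.502  0.2629 0.103 ]]
y [317.9 132.5] [301 115  34  35 898] [[0.5026 0.25   0.103 ]]
(array([-0.09,  0.02,  2.85]), array([ 0.  , -0.01,  0.06]))
[320.98679465 227.70057181]
[313.94912447 133.78013689]
```

View pics/m6.png

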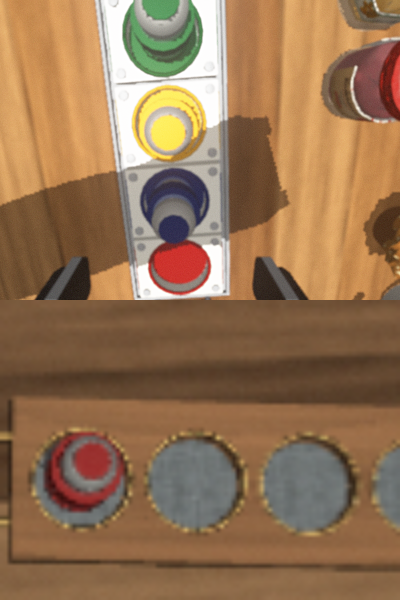

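The red shaker stands in well 1, slightly towards the back but seated. The blue disc is at (324,229), close to the prediction. Blue next.

Request:
carry_out(targets="-0.09 0.06 0.5 0 0 0 1;0 0 0.8 0 0 0 1;0 0 0.7 0 0 0 1;0 0 0.5 0 0 0 1;0 0 0.32 0 0 0 1;0 0 0 0 0 0 1;0 0 0 0 0 0 -1;0 0 0 0 0 0 -1")

```text
time: 11.88
ee_pos: [0.5071, 0.178, 0.2144]
tcp_rot: [179.9, -0.0, 90.1]
wrist_force: [-0.3, -0.2, 0.5]
opening: 0.0635
grasp_force: 0.0
```

Request:
carry_out(targets="0 0 0 0 0 0 -1;0 0 0 0 0 0 -1;0 0 0 0 0 0 -1;0 0 0 0 0 0 -1;0 0 0 0 0 0 -1;0 0 0 0 0 0 -1;0 0 0 0 0 0 -1;0 0 0 0 0 0 -1")

```text
time: 12.55
ee_pos: [0.507, 0.1783, 0.2146]
tcp_rot: [179.9, -0.0, 90.2]
wrist_force: [-1.6, -1.8, 7.1]
opening: 0.0396
grasp_force: 39.8
```

Request:
carry_out(targets="0 0 -0.2 0 0 0 -1;0 0 -0.4 0 0 0 -1;0 0 -0.6 0 0 0 -1;0 0 -0.7 0 0 0 -1;0 0 -0.6 0 0 0 -1;-0.2 0 -0.4 0 0 0 -1;-0.5 0 -0.1 0 0 0 -1;-0.7 -0.1 0 0 0 0 -1")

```text
time: 13.22
ee_pos: [0.5032, 0.1228, 0.3352]
tcp_rot: [179.8, -0.1, 90.3]
wrist_force: [1.5, -0.9, -2.2]
opening: 0.0394
grasp_force: 40.6
```

Request:
carry_out(targets="-0.8 -0.1 0 0 0 0 -1;-0.8 0 0 0 0 0 -1;-0.8 -0.1 0 0 0 0 -1;-0.8 0 0 0 0 0 -1;-0.8 -0.1 0 0 0 0 -1;-0.8 0 0 0 0 0 -1;-0.8 -0.1 0 0 0 0 -1;-0.7 0 0 0 0 0 -1")

```text
time: 13.88
ee_pos: [0.4868, -0.1316, 0.3337]
tcp_rot: [180.0, 0.0, 90.2]
wrist_force: [-0.1, -0.8, -0.4]
opening: 0.0392
grasp_force: 40.6
```

Request:
carry_out(targets="-0.6 -0.1 0 0 0 0 -1;-0.4 0 0 0 0 0 -1;-0.2 0 0 0 0 0 -1;0 0 0.2 0 0 0 -1;0 0 0.4 0 0 0 -1;0 0 0.3 0 0 0 -1;0 0 0.1 0 0 0 -1;0 0 0 0 0 0 -1")

```text
time: 14.55
ee_pos: [0.4834, -0.177, 0.2912]
tcp_rot: [-179.9, -0.1, 90.2]
wrist_force: [-0.2, 0.1, -1.4]
opening: 0.0392
grasp_force: 40.6
```

```bash
python3 - <<'E'
from h import *
o=monitor.get_obs();print(o['ee_pos'],o['tcp_rot'],o['opening'],o['grasp_force'])
a=camera('wrist')[:,:,::-1];b=camera('side')[:,:,::-1]
cv2.imwrite('pics/a7.png',np.hstack([a[100:400,120:520],cv2.resize(b[170:320,280:480],(400,300))]))
E
```

```text
[ 0.48343026 -0.17695354  0.29123612] [-1.79868580e+02 -5.46253224e-02  9.02332378e+01] 0.03923908048921816 40.60913974768482
```

View pics/a7.png

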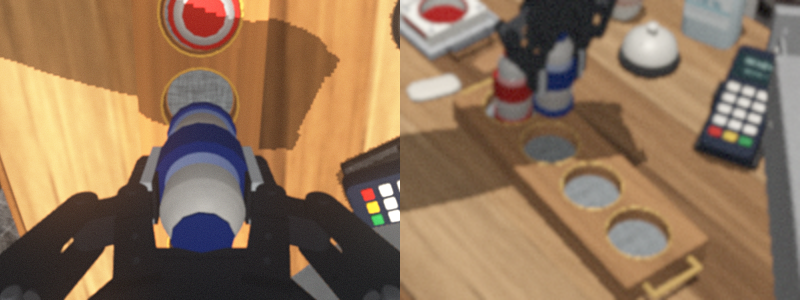

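The blue shaker is lined up over well 2, with the well ring centred at crop (201,105).

Request:
carry_out(targets="0 0 0.2 0 0 0 -1;0 0 0.4 0 0 0 -1;0 0 0.4 0 0 0 -1;0 0 0.3 0 0 0 -1;0 0 0.25 0 0 0 -1;0 0 0.15 0 0 0 -1;0 0 0.08 0 0 0 -1;0 0 0.03 0 0 0 -1")

```text
time: 15.32
ee_pos: [0.4837, -0.1779, 0.2201]
tcp_rot: [-180.0, -0.0, 90.2]
wrist_force: [-0.8, 0.4, -1.4]
opening: 0.0393
grasp_force: 40.6
```

Request:
carry_out(targets="0 0 0.03 0 0 0 -1;0 0 0.02 0 0 0 -1;0 0 0 0 0 0 -1;0 0 0 0 0 0 -1;0 0 0 0 0 0 0.3;0 0 0 0 0 0 0.6;0 0 0 0 0 0 1;0 0 0 0 0 0 1")

```text
time: 15.98
ee_pos: [0.4837, -0.1779, 0.2185]
tcp_rot: [180.0, 0.0, 90.2]
wrist_force: [-0.0, 0.8, -0.8]
opening: 0.0843
grasp_force: 0.0
```

Request:
carry_out(targets="0 0 0 0 0 0 1;0 0 0 0 0 0 1;0 0 -0.3 0 0 0 1;0 0 -0.6 0 0 0 1;0 0 -0.8 0 0 0 1;0 0 -0.8 0 0 0 1;0.3 0.05 -0.3 0 0 0 1;0.8 0.05 0 0 0 0 1")

```text
time: 16.65
ee_pos: [0.4881, -0.1354, 0.3348]
tcp_rot: [179.6, 0.1, 90.0]
wrist_force: [1.3, 0.4, 0.1]
opening: 0.0854
grasp_force: 0.0
```

Request:
carry_out(targets="0.8 0.05 0 0 0 0 1;0.8 0.05 0 0 0 0 1;0.8 0.05 0 0 0 0 1;0.8 0.05 0 0 0 0 1;0.8 0.05 0 0 0 0 1;0.8 0.05 0 0 0 0 1;0.8 0.05 0 0 0 0 1;0.8 0 0 0 0 0 1")

```text
time: 17.32
ee_pos: [0.5005, 0.124, 0.331]
tcp_rot: [180.0, -0.0, 90.2]
wrist_force: [0.4, -0.4, -0.0]
opening: 0.0855
grasp_force: 0.0
```

Request:
carry_out(targets="0.8 0 0 0 0 0 1;0.8 0 0 0 0 0 1;0.8 0 0 0 0 0 1;0.5 0 0 0 0 0 1;0.28 0 0 0 0 0 1;0 0 0 0 0 0 1;0 0 0 0 0 0 1;0 0 0 0 0 0 1")

```text
time: 17.98
ee_pos: [0.5004, 0.2485, 0.3305]
tcp_rot: [180.0, 0.0, 90.1]
wrist_force: [-0.5, 0.7, 0.5]
opening: 0.0856
grasp_force: 0.0
```

```bash
python3 - <<'E'
from h import *
c=get_calibration('wrist');im=camera('wrist')[:,:,::-1];o=monitor.get_obs();print(o['ee_pos'])
H,S,V=cv2.split(cv2.cvtColor(im,cv2.COLOR_BGR2HSV))
for n,(lo,hi) in dict(g=(50,80),y=(20,30)).items():
    m=(H>=lo)&(H<=hi)&(S>130)&(V>60);m[:,:200]=0;m[:,440:]=0;m[300:]=0
    for q in blobs(m,60): print(n,q[0],q[1],ray(c,[q[0]],.103).round(4))
t=camera('top')[:,:,::-1];cv2.imwrite('pics/m8.png',np.vstack([im[:300,150:550],cv2.resize(t[155:230,330:430],(400,300))]))
E
```

```text
[0.50047647 0.2482824  0.33053529]
```

View pics/m8.png

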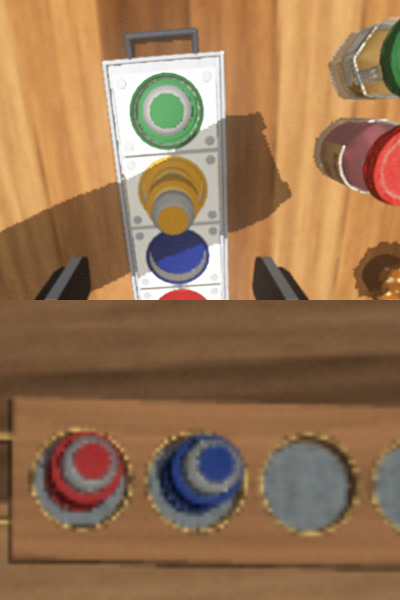

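The red and blue shakers are seated in wells 1 and 2. The yellow disc is at (324,220) and the green disc at (317,112).

```bash
python3 - <<'E'
from h import *
c=get_calibration('wrist')
print(ray(c,[[324,220],[317,112]],.103).round(4))
t=get_calibration('top'); print(ray(t,[[330+92/4,155+162/4],[330+213/4,155+160/4]],.106).round(4))
E
```

```text
[[0.5037 0.2496 0.103 ]
 [0.4986 0.3261 0.103 ]]
[[ 0.483  -0.101   0.106 ]
 [ 0.4858 -0.1747  0.106 ]]
```

Yellow: shift x by +3 mm and descend 2.93.

Request:
carry_out(targets="0.03 0.07 0.5 0 0 0 1;0 0 0.8 0 0 0 1;0 0 0.7 0 0 0 1;0 0 0.6 0 0 0 1;0 0 0.33 0 0 0 1;0 0 0 0 0 0 1;0 0 0 0 0 0 -1;0 0 0 0 0 0 -1")

```text
time: 18.75
ee_pos: [0.5037, 0.2502, 0.2146]
tcp_rot: [179.9, -0.0, 90.1]
wrist_force: [0.4, 0.3, -0.3]
opening: 0.0638
grasp_force: 0.0
```

Request:
carry_out(targets="0 0 0 0 0 0 -1;0 0 0 0 0 0 -1;0 0 0 0 0 0 -1;0 0 0 0 0 0 -1;0 0 0 0 0 0 -1;0 0 0 0 0 0 -1;0 0 0 0 0 0 -1;0 0 0 0 0 0 -1")

```text
time: 19.42
ee_pos: [0.5036, 0.2507, 0.215]
tcp_rot: [179.8, -0.1, 90.2]
wrist_force: [-0.2, -2.4, 5.9]
opening: 0.0396
grasp_force: 39.9
```

Request:
carry_out(targets="0 0 -0.2 0 0 0 -1;0 0 -0.4 0 0 0 -1;0 0 -0.6 0 0 0 -1;0 0 -0.7 0 0 0 -1;0 0 -0.6 0 0 0 -1;-0.2 0 -0.4 0 0 0 -1;-0.5 0 -0.1 0 0 0 -1;-0.7 -0.1 0 0 0 0 -1")

```text
time: 20.08
ee_pos: [0.4998, 0.1952, 0.3357]
tcp_rot: [179.8, -0.1, 90.3]
wrist_force: [0.7, 0.2, -1.8]
opening: 0.0395
grasp_force: 40.4
```

Request:
carry_out(targets="-0.8 -0.04 0 0 0 0 -1;-0.8 -0.04 0 0 0 0 -1;-0.8 -0.04 0 0 0 0 -1;-0.8 -0.04 0 0 0 0 -1;-0.8 -0.04 0 0 0 0 -1;-0.8 -0.04 0 0 0 0 -1;-0.8 -0.04 0 0 0 0 -1;-0.8 -0.04 0 0 0 0 -1")

```text
time: 20.75
ee_pos: [0.4868, -0.0629, 0.3342]
tcp_rot: [179.9, 0.0, 90.2]
wrist_force: [0.5, 0.1, -0.7]
opening: 0.0395
grasp_force: 40.4
```

Request:
carry_out(targets="-0.8 -0.1 0 0 0 0 -1;-0.8 0 0 0 0 0 -1;-0.8 0 0 0 0 0 -1;-0.8 0 0 0 0 0 -1;-0.7 0 0 0 0 0 -1;-0.5 0 0 0 0 0 -1;-0.27 0 0 0 0 0 -1;0 0 0 0 0 0 -1")

```text
time: 21.42
ee_pos: [0.4837, -0.2499, 0.3335]
tcp_rot: [180.0, 0.0, 90.0]
wrist_force: [-0.3, -0.4, -1.0]
opening: 0.0395
grasp_force: 40.4
```

Request:
carry_out(targets="0.04 0 0.2 0 0 0 -1;0 0 0.5 0 0 0 -1;0 0 0.6 0 0 0 -1;0 0 0.5 0 0 0 -1;0 0 0.3 0 0 0 -1;0 0 0.3 0 0 0 -1;0 0 0.2 0 0 0 -1;0 0 0.1 0 0 0 -1")

```text
time: 22.08
ee_pos: [0.4839, -0.2461, 0.2243]
tcp_rot: [-180.0, -0.0, 90.2]
wrist_force: [-0.1, 0.7, -1.3]
opening: 0.0396
grasp_force: 40.4
```

```bash
python3 - <<'E'
from h import *
o=monitor.get_obs();print(o['ee_pos'],o['wrist_force'],o['opening'],o['grasp_force'])
a=camera('wrist')[:,:,::-1];b=camera('side')[:,:,::-1]
cv2.imwrite('pics/a9.png',np.hstack([a[100:400,120:520],cv2.resize(b[170:320,280:480],(400,300))]))
E
```

```text
[ 0.48388672 -0.24611913  0.22432221] [-0.10702151  0.65954693 -1.29871732] 0.03957499113721278 40.37907567955699
```

View pics/a9.png

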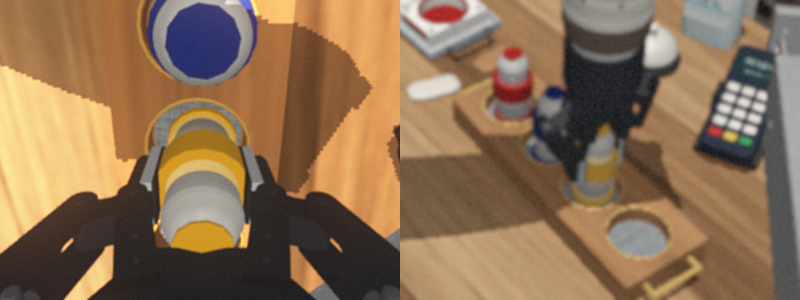

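The yellow shaker is inside well 3's ring, clear on all sides. I'll set it down (about 7 mm) and release.

Request:
carry_out(targets="-0.02 0 0.08 0 0 0 -1;0 0 0.06 0 0 0 -1;0 0 0.03 0 0 0 -1;0 0 0.02 0 0 0 -1;0 0 0 0 0 0 -1;0 0 0 0 0 0 -1;0 0 0 0 0 0 -1;0 0 0 0 0 0 -1")

```text
time: 22.85
ee_pos: [0.4839, -0.2476, 0.218]
tcp_rot: [180.0, 0.0, 90.2]
wrist_force: [-2.1, 1.2, 4.5]
opening: 0.0394
grasp_force: 41.2
```

Contact: 4.5 N upward. Release.

Request:
carry_out(targets="0 0 0 0 0 0 -0.2;0 0 0 0 0 0 0.2;0 0 0 0 0 0 0.6;0 0 0 0 0 0 1;0 0 0 0 0 0 1;0 0 0 0 0 0 1;0 0 -0.3 0 0 0 1;0 0 -0.6 0 0 0 1")

```text
time: 23.52
ee_pos: [0.4831, -0.2471, 0.2517]
tcp_rot: [-179.8, -0.1, 90.2]
wrist_force: [-0.3, 0.3, -0.1]
opening: 0.0857
grasp_force: 0.0
```

Request:
carry_out(targets="0 0 -0.8 0 0 0 1;0 0 -0.8 0 0 0 1;0.3 0 -0.3 0 0 0 1;0.8 0 0 0 0 0 1;0.8 0.05 0 0 0 0 1;0.8 0.05 0 0 0 0 1;0.8 0.05 0 0 0 0 1;0.8 0.05 0 0 0 0 1")

```text
time: 24.18
ee_pos: [0.491, -0.0738, 0.3302]
tcp_rot: [180.0, 0.0, 90.2]
wrist_force: [0.7, -0.4, 0.4]
opening: 0.0855
grasp_force: 0.0
```

Request:
carry_out(targets="0.8 0.05 0 0 0 0 1;0.8 0.05 0 0 0 0 1;0.8 0.05 0 0 0 0 1;0.8 0 0 0 0 0 1;0.8 0 0 0 0 0 1;0.8 0 0 0 0 0 1;0.8 0 0 0 0 0 1;0.8 0 0 0 0 0 1")

```text
time: 24.85
ee_pos: [0.496, 0.1824, 0.3302]
tcp_rot: [180.0, -0.0, 90.2]
wrist_force: [0.7, -0.4, -0.5]
opening: 0.0855
grasp_force: 0.0
```

Request:
carry_out(targets="0.8 0.06 0 0 0 0 1;0.8 0 0 0 0 0 1;0.8 0 0 0 0 0 1;0.7 0 0 0 0 0 1;0.4 0 0 0 0 0 1;0.14 0 0 0 0 0 1;0 0 0 0 0 0 1;0 0 0 0 0 0 1")

```text
time: 25.52
ee_pos: [0.4985, 0.3256, 0.3296]
tcp_rot: [-180.0, 0.0, 90.2]
wrist_force: [-0.3, 0.2, -0.9]
opening: 0.0856
grasp_force: 0.0
```

```bash
python3 - <<'E'
from h import *
c=get_calibration('wrist');im=camera('wrist')[:,:,::-1];o=monitor.get_obs();print(o['ee_pos'])
print(go(.4986,.326,.213,90))
p=c['view']@[.4986,.326,.103,1]; print(c['fx']*p[:2]/p[2]+[c['cx'],c['cy']])
t=camera('top')[:,:,::-1];cv2.imwrite('pics/m10.png',np.vstack([im[:300,150:550],cv2.resize(t[155:230,330:430],(400,300))]))
E
```

```text
[0.4986327  0.32515165 0.32970614]
(array([ 0.02, -0.  ,  2.92]), array([-0.  ,  0.  ,  0.02]))
[319.95423319 221.46660157]
```

View pics/m10.png

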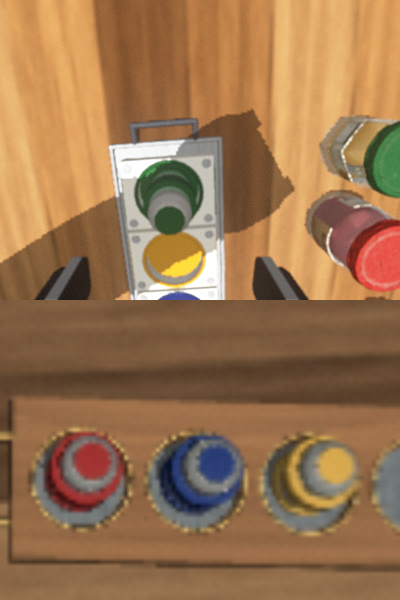

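The green disc is at (319,220), on target, and three shakers stand in the stand. Grip green.

Request:
carry_out(targets="0 0 0.5 0 0 0 1;0 0 0.8 0 0 0 1;0 0 0.7 0 0 0 1;0 0 0.6 0 0 0 1;0 0 0.3 0 0 0 1;0 0 0 0 0 0 1;0 0 0 0 0 0 -1;0 0 0 0 0 0 -1")

```text
time: 26.28
ee_pos: [0.4991, 0.3261, 0.2155]
tcp_rot: [179.9, -0.1, 90.1]
wrist_force: [-0.4, 0.4, -0.5]
opening: 0.0642
grasp_force: 0.0
```

Request:
carry_out(targets="0 0 0 0 0 0 -1;0 0 0 0 0 0 -1;0 0 0 0 0 0 -1;0 0 0 0 0 0 -1;0 0 0 0 0 0 -1;0 0 0 0 0 0 -1;0 0 0 0 0 0 -1;0 0 0 0 0 0 -1")

```text
time: 26.95
ee_pos: [0.4988, 0.3264, 0.2156]
tcp_rot: [179.9, -0.1, 90.2]
wrist_force: [-1.0, -1.6, 7.3]
opening: 0.0392
grasp_force: 39.8
```

Request:
carry_out(targets="0 0 -0.2 0 0 0 -1;0 0 -0.4 0 0 0 -1;0 0 -0.6 0 0 0 -1;0 0 -0.7 0 0 0 -1;0 0 -0.6 0 0 0 -1;-0.2 0 -0.4 0 0 0 -1;-0.5 0 -0.1 0 0 0 -1;-0.7 0 0 0 0 0 -1")

```text
time: 27.62
ee_pos: [0.4988, 0.2709, 0.3361]
tcp_rot: [179.8, -0.1, 90.3]
wrist_force: [1.5, -0.6, -2.3]
opening: 0.039
grasp_force: 40.5
```

Request:
carry_out(targets="-0.8 -0.05 0 0 0 0 -1;-0.8 -0.05 0 0 0 0 -1;-0.8 -0.05 0 0 0 0 -1;-0.8 -0.05 0 0 0 0 -1;-0.8 -0.05 0 0 0 0 -1;-0.8 -0.05 0 0 0 0 -1;-0.8 -0.05 0 0 0 0 -1;-0.8 -0.05 0 0 0 0 -1")

```text
time: 28.28
ee_pos: [0.483, 0.0127, 0.3345]
tcp_rot: [179.9, -0.0, 90.2]
wrist_force: [0.0, -0.1, -2.2]
opening: 0.0395
grasp_force: 40.5
```

Request:
carry_out(targets="-0.8 0 0 0 0 0 -1;-0.8 0 0 0 0 0 -1;-0.8 0 0 0 0 0 -1;-0.8 0 0 0 0 0 -1;-0.8 0 0 0 0 0 -1;-0.8 0 0 0 0 0 -1;-0.8 0 0 0 0 0 -1;-0.8 0 0 0 0 0 -1")

```text
time: 28.95
ee_pos: [0.4839, -0.2435, 0.3345]
tcp_rot: [179.9, 0.0, 90.2]
wrist_force: [0.2, 0.5, -1.5]
opening: 0.0393
grasp_force: 40.5
```

Request:
carry_out(targets="-0.8 0 0 0 0 0 -1;-0.7 0 0 0 0 0 -1;-0.4 0 0 0 0 0 -1;-0.1 0 0 0 0 0 -1;0 0 0.3 0 0 0 -1;0 0 0.5 0 0 0 -1;0 0 0.3 0 0 0 -1;0 0 0 0 0 0 -1")

```text
time: 29.62
ee_pos: [0.4841, -0.3203, 0.2861]
tcp_rot: [-179.8, -0.2, 90.2]
wrist_force: [0.2, 0.7, -2.0]
opening: 0.0388
grasp_force: 40.4
```

```bash
python3 - <<'E'
from h import *
o=monitor.get_obs();print(o['ee_pos'],o['wrist_force'],o['opening'],o['grasp_force'])
print(go(.483,-.3222,.2180,90))
a=camera('wrist')[:,:,::-1];b=camera('side')[:,:,::-1]
cv2.imwrite('pics/a11.png',np.hstack([a[100:400,120:520],cv2.resize(b[170:320,280:480],(400,300))]))
E
```

```text
[ 0.48409018 -0.32028167  0.28605181] [ 0.15612175  0.6604897  -1.95875593] 0.03875338829769474 40.43742489593569
(array([-0.05, -0.02,  1.7 ]), array([-0.04, -0.03,  0.04]))
```

View pics/a11.png

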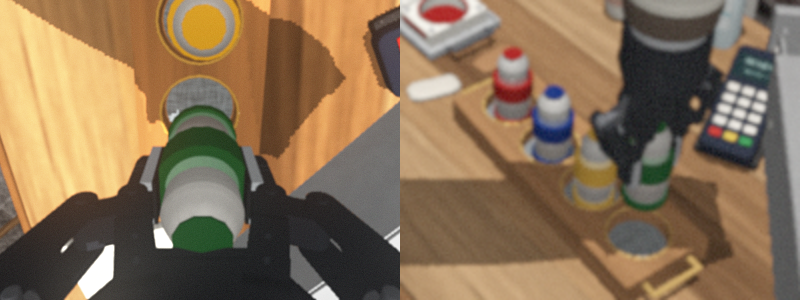

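The green shaker is over well 4, with the ring at crop (201,105). Lower it.

Request:
carry_out(targets="-0.03 0 0.2 0 0 0 -1;0 0 0.4 0 0 0 -1;0 0 0.4 0 0 0 -1;0 0 0.3 0 0 0 -1;0 0 0.15 0 0 0 -1;0 0 0.08 0 0 0 -1;0 0 0.04 0 0 0 -1;0 0 0 0 0 0 -1")

```text
time: 30.38
ee_pos: [0.4846, -0.3231, 0.2271]
tcp_rot: [180.0, 0.0, 90.2]
wrist_force: [-0.2, -0.2, -1.8]
opening: 0.0397
grasp_force: 40.5
```

Request:
carry_out(targets="0 0 0.04 0 0 0 -1;0 0 0.03 0 0 0 -1;0 0 0.02 0 0 0 -1;0 0 0 0 0 0 -1;0 0 0 0 0 0 -1;0 0 0 0 0 0 -1;0 0 0 0 0 0 -1;0 0 0 0 0 0 -1")

```text
time: 31.05
ee_pos: [0.4845, -0.3231, 0.2231]
tcp_rot: [180.0, 0.0, 90.2]
wrist_force: [0.1, 0.6, -1.7]
opening: 0.0394
grasp_force: 40.5
```

Request:
carry_out(targets="0 0 0.04 0 0 0 -1;0 0 0.04 0 0 0 -1;0 0 0.03 0 0 0 -1;0 0 0.02 0 0 0 -1;0 0 0 0 0 0 -1;0 0 0 0 0 0 -1;0 0 0 0 0 0 -1;0 0 0 0 0 0 -1")

```text
time: 31.72
ee_pos: [0.4844, -0.3231, 0.2187]
tcp_rot: [180.0, 0.0, 90.2]
wrist_force: [-2.5, 0.7, 5.5]
opening: 0.0394
grasp_force: 41.4
```

Contact. Release and retreat upwards.

Request:
carry_out(targets="0 0 0 0 0 0 -0.2;0 0 0 0 0 0 0.2;0 0 0 0 0 0 0.6;0 0 0 0 0 0 1;0 0 0 0 0 0 1;0 0 0 0 0 0 1;0 0 -0.3 0 0 0 1;0 0 -0.6 0 0 0 1")

```text
time: 32.38
ee_pos: [0.4838, -0.3226, 0.252]
tcp_rot: [-179.8, -0.2, 90.2]
wrist_force: [-0.3, 0.2, 1.1]
opening: 0.0854
grasp_force: 0.0
```

Request:
carry_out(targets="0 0 -0.8 0 0 0 1;0 0 -0.8 0 0 0 1;0 0 -0.8 0 0 0 1;0 0 -0.5 0 0 0 1;0.8 0 0 0 0 0 1;0.8 0 0 0 0 0 1;0.8 0 0 0 0 0 1;0.8 0 0 0 0 0 1")

```text
time: 33.05
ee_pos: [0.4837, -0.1939, 0.371]
tcp_rot: [179.9, 0.0, 90.1]
wrist_force: [0.6, -0.3, 0.3]
opening: 0.0854
grasp_force: 0.0
```

Request:
carry_out(targets="0.8 0 0 0 0 0 1;0.8 0 0 0 0 0 1;0.8 0 0 0 0 0 1;0.8 0 0 0 0 0 1;0.8 0 0 0 0 0 1;0.4 0 0 0 0 0 1;0 0 0 0 0 0 1;0 0 0 0 0 0 1")

```text
time: 33.72
ee_pos: [0.4835, -0.0184, 0.3708]
tcp_rot: [179.9, 0.0, 90.3]
wrist_force: [-0.1, -0.2, -0.2]
opening: 0.0855
grasp_force: 0.0
```

```bash
python3 - <<'E'
from h import *
a=camera('top')[:,:,::-1];b=camera('side')[:,:,::-1]
cv2.imwrite('pics/f.png',np.hstack([cv2.resize(a[165:240,330:460],(390,225)),cv2.resize(b[180:330,280:480],(400,300))[:225]]) if 0 else np.vstack([cv2.resize(a[165:240,330:460],(520,300)),cv2.resize(b[180:330,260:520],(520,300))]))
E
```

```text
(no output)
```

View pics/f.png

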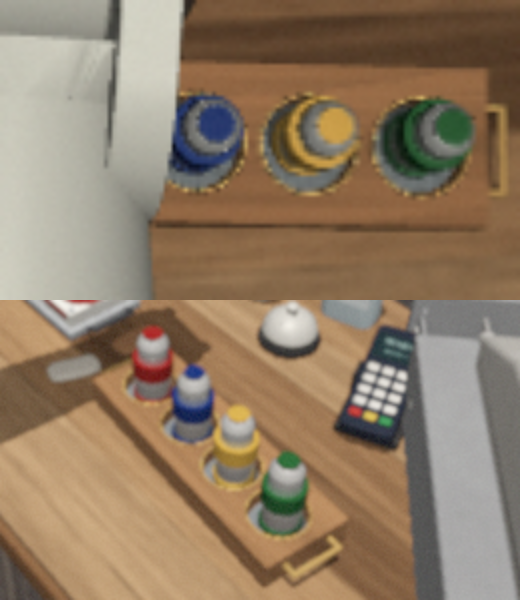

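All four shakers stand upright in the wells, red, blue, yellow, green from left to right, and the gripper is clear.

```bash
python3 -c "
from workcell import bot;print(bot.job_done())"
```

```text
the job is handed in; nothing more can be done
None
```

All four shakers stand upright and released in the stand's wells, in the tray's reverse order (red, blue, yellow, green from left to right), and the job is handed in at about 34 s; the judge's verdict was not shown.

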